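# Shut the chopper's guard and hold the pulse

### The job

The bowl chopper on the worktop has just been rinsed and its knife is to be spun dry. First slide its clear guard fully shut over the steel bowl; then turn the dial clockwise from off, past the first and second clicks, to the sprung third position, and finish with the gripper still holding the dial there, because it springs back when let go. Do not knock over or push aside the label roll, tin and dish that stand round the machine.

Things in the scene. Friction and masses are not known exactly. Their poses are not given: they have to be found in the camera images.
- chopper: table-top bowl chopper, fixed: white housing 200 mm deep (its x) by 340 mm long (y), 147 mm high. Origin on the worktop under its centre; -x is its front, +y left, z up. Left half: steel bowl. Right half: motor pod, flat deck 100 mm above the worktop, with the dial at local (0, -0.115). Aluminium rails along y at local x = +-92 mm, 172 mm clear between them, 147 mm high, pass both halves.
- bowl: the chopper's fixed steel bowl, 166 mm across, with a knife in it; its centre lies 60 mm to the +y side of this origin, which is the machine's origin. Its open top is 129 mm above the worktop, under the shut guard.
- guard_grip (a point): centre of the black upright handle on the guard: 64 mm long along the machine's x, 12 mm thick along its y (sliding direction), 30 mm high, top 174 mm above the worktop. Axes as the machine's. The guard is a clear window, 190 mm (x) by 150 mm (y), surface 143 mm above the worktop, its two ends edged in aluminium; the handle stands 20 mm from its left (+y) end.
- guard (a joint): how far the guard is open, m: 0 = fully shut over the bowl, against its stop at the left; 0.14 = fully open, slid to the right (the machine's -y) where it lies 3 mm above the dial and covers it. It stays where it is left; sliding takes about 2 to 3 N, to the left to shut.
- dial_grip (a point): point on the dial's upright axis, half-way up its black bar grip, 122 mm above the worktop. The bar is 46 mm long (this point's x), 14 mm wide (y); its top is at 134 mm; the 54 mm round skirt below it ends at 110 mm. x points along the bar to the white pointer line and turns with the dial; z up. At off, x points 0.60 rad anticlockwise (from above) from the machine's +x.
- dial (a joint): dial angle, rad, growing clockwise seen from above: 0 = off (ring mark), 0.40 = first click (one dot), 0.80 = second click (two dots), 1.20 = third position (three dots), end stop at 1.30. Left alone it rests within 0.07 of off, first or second; from the third it springs back to the second when let go. Turning it takes up to about 0.2 N m, holding it at the third about 0.13 N m.
- roll_mid (a point): centre of a white paper label roll, 61 mm diameter, 40 mm high, lying flat on the worktop beside the right end of the chopper. Bystander.
- tin_mid (a point): centre of a small round tin, 75 mm diameter, 58 mm high, standing on the worktop close behind the chopper. Bystander.
- dish_mid (a point): centre of a white round take-away bowl, 117 mm across the rim, 54 mm high, standing on the worktop behind the chopper at its left. Bystander.

How it is judged:
By the outcome, as a careful person would: the job done as asked, in the order asked, and still so for the second after the job is handed in, while the arm keeps its last pose, push and grip.
It also fails if it takes over 48 s, if anything falls off the work surface, if the arm or the gripper's body presses on something with over 40 N, if the wrist force passes 120 N, or if a joint passes its speed limit or range.

### The arm

A 6-joint arm with a two-finger parallel gripper is mounted at the origin on a cart in front of the work surface, level with it; the furniture and walls round the work are solid. World frame = base frame: x ahead of the robot, y to its left, z up, the work surface at z = 0. Lengths are in m, angles in rad, forces in N, time in s.
With the tool pointing down it reaches from about 0.35 to 0.775 m from the base axis. Payload 7.3 kg.
Tool frame: the origin (TCP) lies between the finger pads; the fingertips stand 11 mm ahead of it and the grasp point (between the pads) lies 8 mm behind it; z points along the fingers, y is the direction in which the jaws open and shut (so a half turn about z gives the same grasp; the last joint's range is limited). The gripper opens to 92 mm and grips with 3 to 60 N. Pads are 19 mm wide; open, the fingers measure 130 mm over their backs; the gripper's body (75 mm by 190 mm) begins 47 mm behind the grasp point.
Start: joints at [1.044, 0.342, 1.524, -0, 1.275, -0.146], TCP at [0.195, 0.487, 0.238] pointing down, gripper open.
Joint ranges: [-2.53, 2.53], [-0.77, 2.02], [0.04, 2.7], [-1, 4.14], [0.28, 2.66], [-3.11, 3.11]. Speed limits (rad/s): [2.57, 2.57, 3.14, 3.14, 3.14, 3.14].

### API

Orientations are given as a rotation vector (axis times angle).
In Python, from cell import sensors, vision, manip, finder gives the robot as it stands.
- The arm moves only by the shell command python3 -m inch 'ROWS' [FORCE]. ROWS is JSON, a list of rows, each an object with "dp": the shift along the tool's x, y, z scaled (see below), a list of three; "dr": the turn, a rotation vector about the tool's x, y, z scaled (see below), a list of three; "hand": the opening, from 0 (shut) to 1 (fully open). A call has 1 to 5 rows; each row shifts and turns the commanded pose from where the row before left it, along the tool's axes as they then stand; what a row does not reach is not made up. The controller multiplies each number of a shift by 0.04 m and each number of a turn by 0.12 rad. A row lasts 1/12 s, in which the tool goes at most 41.7 mm and 7.16 degrees, less where a joint would pass 70% of its speed; a pose out of reach is approached as far as the arm can. A call with a number of a shift or a turn outside -1 to 1 is refused whole. A call with a gripper value outside its range is refused whole. The fingers move at their own pace and stop on an object; FORCE is the grip in N (left out, the last holds). Time passes only in rows, so rows that do not move let the fingers close. It gives the time, the measured TCP pose, the force and the opening at its end, in the units of the state.
- sensors.read_state(): the state, without advancing time (a new reading comes with each control period).
- vision.capture(name): name is "scene" or "top" or "wrist"; returns the picture (384x512x3 uint8, red, green, blue); there is no depth.
- vision.camera_model(name): a dict with "camera_matrix" (3x3 intrinsics, pixels), "extrinsics" (4x4, takes a point from camera to world coordinates). Camera axes: x right, y down, z forward; pixel columns grow to the right and rows downward; lengths in m; the calibration is good to about 2 mm. The wrist camera is an equidistant fisheye: a pixel r from the principal point sees the ray r / f radians off the axis. A picture is of the moment at which its call begins: read the wrist's pose just before it. camera_model takes no time and is no camera call; for the wrist camera it gives the pose at the moment of the call.
- manip.sign_off(): hands the job in, once; it reports no verdict.
Trained networks look in the newest picture that a camera, given by its name, has taken for a name from the list of things; names that differ only in an ending like _2 or _b are one class to them, and where a whole thing is asked for, a point or a joint stands for the part that bears it (a point fixed in the world has none). Each returns a list of dicts, best first, with "conf" (0 to 1); they miss things now and then, are a little off and sometimes report something else, mostly with a low value. They report only what shows in the picture. A call takes as long as a camera call.
- finder.trace(camera, thing): "pixels" (384x512 bool, what is visible of it) and "position" ([column, row] in pixels, amid what is visible of it).
The state is a dict: "clock": time; "joint_positions": joint angles; "joint_velocities": joint speeds; "effort": joint torques, N m; "position": TCP position; "ee_rot": TCP orientation; "ft_force": force on the tool from outside, world axes, zero at the start; "ft_torque": the same for the moment, N m; "width": finger opening in m.
Only numpy, scipy, OpenCV 4.12 (cv2) and the standard library are available. Lean on these libraries where they do the work, as an engineer would, in place of code of your own. Each camera call takes 0.05 s, during which the arm holds its last target.

## Working session

There is one attempt and no reset: what is moved stays moved. The work goes in short steps, Python scripts to look and compute and a shell command to move; the robot and the scene stay as the last step left them, time stands still between calls to the robot, and variables do not carry over. Pictures are saved under pics/ and viewed, and the job is handed in when it is done.

```bash
ls; mkdir -p pics
python3 - <<'E'
from cell import sensors, vision, manip, finder
import cv2,numpy as np
s=sensors.read_state();print(s)
for n in ("scene","top","wrist"):
    m=vision.camera_model(n);print(n,np.round(m["camera_matrix"],2).tolist(),np.round(m["extrinsics"],4).tolist())
    im=vision.capture(n);cv2.imwrite(f"pics/{n}0.png",im[:,:,::-1])
E
```

```text
pics
{'clock': 0.0, 'joint_positions': array([ 1.04400939e+00,  3.42723168e-01,  1.52502212e+00, -1.18609644e-05,
        1.27537340e+00, -1.45988566e-01]), 'joint_velocities': array([-3.47543326e-04, -4.46206214e-04,  5.52636211e-05, -1.32093733e-03,
        6.49652817e-04,  1.54162607e-03]), 'effort': array([-1.84161632e-03, -4.31232297e+01, -2.44217008e+01,  7.14785582e-02,
        5.59347065e-02, -1.48425252e-04]), 'position': array([0.19490335, 0.48706532, 0.23704293]), 'ee_rot': array([-5.94450381e-01, -3.08433633e+00,  2.26827328e-03]), 'ft_force': array([ 0.14295773, -0.065162  ,  0.24914809]), 'ft_torque': array([-0.06411338,  0.00700178,  0.01428067]), 'width': 0.09205063762644146}
scene [[471.74, 0.0, 256.96], [0.0, 471.74, 191.31], [0.0, 0.0, 1.0]] [[0.9169, -0.3083, 0.2535, 0.3123], [-0.3987, -0.677, 0.6186, -0.9641], [-0.0191, -0.6683, -0.7437, 0.9639], [0.0, 0.0, 0.0, 1.0]]
top [[459.33, 0.0, 255.45], [0.0, 459.33, 191.92], [0.0, 0.0, 1.0]] [[-0.2382, -0.7709, 0.5907, -0.1481], [-0.9712, 0.1872, -0.1473, -0.0611], [0.003, -0.6088, -0.7933, 1.0573], [0.0, 0.0, 0.0, 1.0]]
wrist [[297.32, 0.0, 257.15], [0.0, 297.32, 185.75], [0.0, 0.0, 1.0]] [[0.3723, 0.8919, 0.2566, 0.1257], [0.9281, -0.3575, -0.1039, 0.5141], [-0.001, 0.2768, -0.9609, 0.3836], [0.0, 0.0, 0.0, 1.0]]
```

View pics/scene0.png

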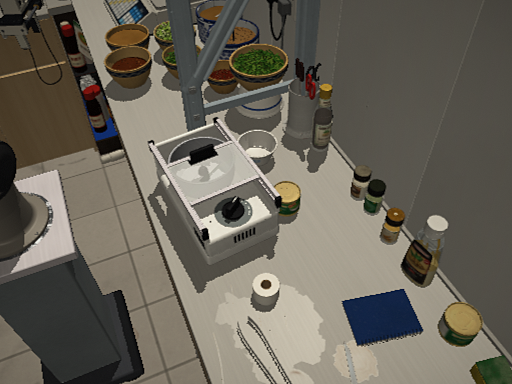

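View pics/top0.png

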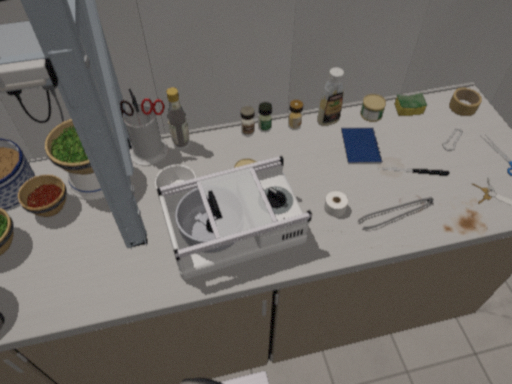

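View pics/wrist0.png

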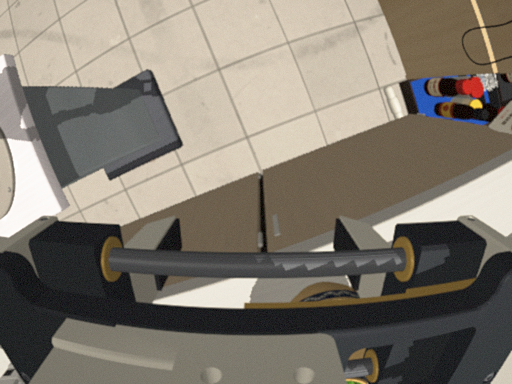

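The scene view shows the chopper with the guard partly open: handle near scene (203,154), dial near (233,208), roll (266,290), tin (288,195) and dish (257,145). A frame post stands at the left end near (195,125). Next I measure.

```bash
cat > h.py <<'E'
from cell import sensors, vision, manip, finder
import cv2,numpy as np
from scipy.spatial.transform import Rotation as R
def ray(cam,px):
    m=vision.camera_model(cam);K=m["camera_matrix"];E=m["extrinsics"]
    d=np.array([(px[0]-K[0][2])/K[0][0],(px[1]-K[1][2])/K[1][1],1.]);d=E[:3,:3]@d
    return E[:3,3],d/np.linalg.norm(d)
def atz(cam,px,z):
    o,d=ray(cam,px);return o+d*(z-o[2])/d[2]
def proj(cam,P):
    m=vision.camera_model(cam);K=m["camera_matrix"];E=m["extrinsics"]
    p=E[:3,:3].T@(np.atleast_2d(P)-E[:3,3]).T;u=K@p;return (u[:2]/u[2]).T
E
python3 - <<'E'
from h import *
zs=dict(chopper=.07,guard_grip=.159,dial_grip=.122,roll_mid=.02,tin_mid=.029,dish_mid=.027,bowl=.12,guard=.143)
for c in ("scene","top"):
    im=vision.capture(c).copy()
    for t in zs:
        r=finder.trace(c,t)[:2]
        for q in r:
            p=q["pixels"];ys,xs=np.nonzero(p)
            print(c,t,round(q["conf"],2),np.round(q["position"],1),p.sum(),xs.min(),xs.max(),ys.min(),ys.max(),np.round(atz(c,q["position"],zs[t]),3))
    if c=="scene":
        crop=im[100:280,120:340]
    else: crop=im[130:280,120:360]
    cv2.imwrite(f"pics/{c}1.png",cv2.resize(crop[:,:,::-1],None,fx=3.3,fy=3.3,interpolation=cv2.INTER_CUBIC))
E
```

```text
scene chopper 0.89 [214.4 187.8] 11679 148 282 117 264 [ 0.522 -0.164  0.07 ]
scene guard_grip 0.58 [210.8 172.6] 3512 167 258 142 205 [ 0.51  -0.194  0.159]
scene dial_grip 0.91 [231.6 210.6] 391 222 243 196 219 [ 0.522 -0.294  0.122]
scene roll_mid 0.85 [262.  289.6] 700 252 278 274 304 [ 0.525 -0.458  0.02 ]
scene roll_mid 0.49 [231.9 210.9] 367 222 242 196 219 [ 0.547 -0.215  0.02 ]
scene tin_mid 0.6 [289.4 196.7] 701 273 299 181 216 [ 0.701 -0.239  0.029]
scene dish_mid 0.92 [261.2 143.8] 975 237 276 130 165 [ 0.718 -0.018  0.027]
scene dish_mid 0.56 [230.2 207.4] 386 222 243 196 219 [ 0.546 -0.207  0.027]
top chopper 0.86 [232.1 216.4] 12414 157 311 156 278 [ 0.523 -0.166  0.07 ]
top guard_grip 0.63 [233.5 201.7] 3565 197 274 168 237 [ 0.504 -0.169  0.159]
top dial_grip 0.84 [281.6 196. ] 265 267 285 188 206 [ 0.52  -0.296  0.122]
top roll_mid 0.89 [332.1 203.9] 490 324 347 191 215 [ 0.533 -0.452  0.02 ]
top dish_mid 0.36 [196.4 219.6] 1628 175 233 188 252 [ 0.565 -0.075  0.027]
top bowl 0.83 [195.3 220.7] 1657 175 232 188 253 [ 0.498 -0.071  0.12 ]
top guard 0.55 [235.8 205.9] 3656 197 275 167 237 [ 0.502 -0.174  0.143]
```

View pics/scene1.png

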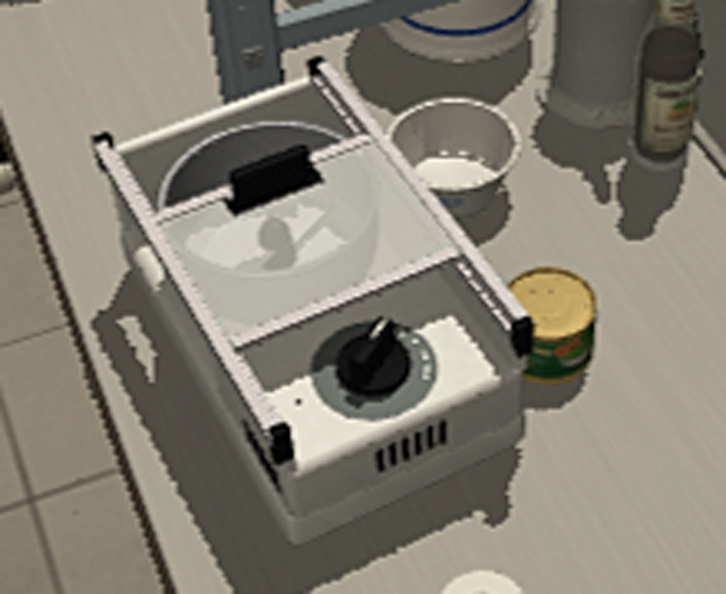

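View pics/top1.png

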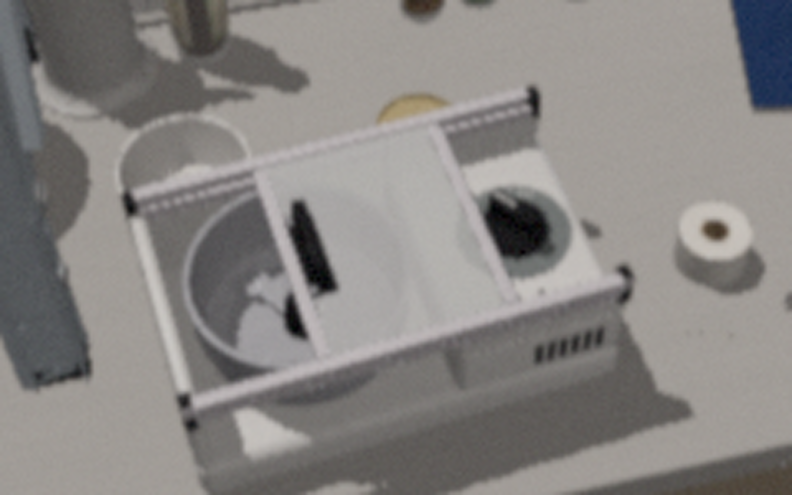

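The crops give the rail-end caps, the handle and the post foot in both views. I fit the machine pose from the caps.

Run:
```python
from h import *
from scipy.optimize import least_squares
S=np.array([(318,62),(102,140),(281,432),(521,328)])/3.3+[120,100]
T=np.array([(130,201),(187,402),(622,280),(533,97)])/3.3+[120,130]
L=np.array([(.092,.168,.147),(-.092,.168,.147),(-.092,-.168,.147),(.092,-.168,.147)])
def w(q,P):
    c,s=np.cos(q[2]),np.sin(q[2]);P=np.atleast_2d(P)
    return np.c_[q[0]+c*P[:,0]-s*P[:,1],q[1]+s*P[:,0]+c*P[:,1],P[:,2]]
f=lambda q:np.r_[(proj("scene",w(q,L))-S).ravel(),(proj("top",w(q,L))-T).ravel()]
r=least_squares(f,[.52,-.16,0],loss='soft_l1');print(r.x,np.round(r.fun,1))
for a,n in((S,"scene"),(T,"top")):
    print(n,[np.round(atz(n,p,.147),3)[:2] for p in a])
q=r.x
print("dial",w(q,[0,-.115,.122]))
def loc(p):
    c,s=np.cos(q[2]),np.sin(q[2]);d=p[:2]-q[:2];return np.array([c*d[0]+s*d[1],-s*d[0]+c*d[1]])
# handle: top ridge ends
for n,ps in(("scene",[(232,172),(308,147),(320,178),(232,212)]),("top",[(295,202),(332,290)])):
    o=[120,100] if n=="scene" else [120,130]
    for p in ps:
        px=np.array(p)/3.3+o; print(n,p,[np.round(loc(atz(n,px,z)),3) for z in (.174,.159,.144)])
# guard end bars
for n,ps in(("scene",[(155,218),(370,140),(235,345),(460,252)]),("top",[(262,175),(320,355),(436,130),(515,300)])):
    o=[120,100] if n=="scene" else [120,130]
    for p in ps: print("bar",n,np.round(loc(atz(n,np.array(p)/3.3+o,.145)),3))
# post foot triangulate
def tri(a,b):
    o1,d1=ray("scene",a);o2,d2=ray("top",b)
    t=np.linalg.lstsq(np.c_[d1,-d2],o2-o1,rcond=None)[0];return o1+t[0]*d1,o2+t[1]*d2
print("post",tri(np.array([245,100])/3.3+[120,100],np.array([55,380])/3.3+[120,130]))
for z in(0,.1,.2,.3): print(z,atz("scene",np.array([225,98])/3.3+[120,100],z),atz("scene",np.array([280,92])/3.3+[120,100],z),atz("top",np.array([30,385])/3.3+[120,130],z),atz("top",np.array([88,370])/3.3+[120,130],z))
for n in("scene","top"):
    r=finder.trace(n,"guard_grip")
```

```text
[ 0.51604432 -0.16967831  0.09729149] [-2.  -0.2 -0.7 -0.8 -0.3  0.9 -0.1  0.3 -1.7 -0.3 -2.  -0.6  2.1 -3.6
  1.3 -1.8]
scene [array([0.596, 0.003]), array([ 0.409, -0.015]), array([ 0.442, -0.344]), array([ 0.624, -0.327])]
top [array([0.589, 0.002]), array([ 0.405, -0.016]), array([ 0.432, -0.338]), array([ 0.619, -0.323])]
dial [[ 0.5272152  -0.28413447  0.122     ]]
scene (232, 172) [array([-0.027,  0.051]), array([-0.022,  0.067]), array([-0.017,  0.082])]
scene (308, 147) [array([0.034, 0.047]), array([0.04 , 0.063]), array([0.046, 0.078])]
scene (320, 178) [array([0.027, 0.012]), array([0.033, 0.027]), array([0.039, 0.042])]
scene (232, 212) [array([-0.044,  0.012]), array([-0.039,  0.027]), array([-0.035,  0.042])]
top (295, 202) [array([0.027, 0.05 ]), array([0.039, 0.048]), array([0.05 , 0.046])]
top (332, 290) [array([-0.057,  0.047]), array([-0.047,  0.045]), array([-0.037,  0.043])]
bar scene [-0.087  0.064]
bar scene [0.091 0.06 ]
bar scene [-0.086 -0.08 ]
bar scene [ 0.093 -0.081]
bar top [0.083 0.063]
bar top [-0.088  0.067]
bar top [ 0.082 -0.078]
bar top [-0.089 -0.08 ]
post (array([0.55254195, 0.09979319, 0.04649117]), array([0.52340731, 0.08861603, 0.0258997 ]))
0 [0.5483567  0.16442958 0.        ] [5.98715963e-01 1.50743603e-01 1.11022302e-16] [0.54032553 0.1123039  0.        ] [0.54341355 0.06560942 0.        ]
0.1 [0.52386345 0.0473579  0.1       ] [0.56899831 0.03509174 0.1       ] [0.47521167 0.09590451 0.1       ] [0.47800762 0.05362656 0.1       ]
0.2 [ 0.4993702  -0.06971379  0.2       ] [ 0.53928066 -0.08056012  0.2       ] [0.41009782 0.07950512 0.2       ] [0.41260168 0.0416437  0.2       ]
0.3 [ 0.47487695 -0.18678547  0.3       ] [ 0.50956301 -0.19621199  0.3       ] [0.34498396 0.06310573 0.3       ] [0.34719575 0.02966083 0.3       ]
```

```bash
python3 -m inch '[{"dp":[0,0,0],"dr":[0,0,1],"hand":0},{"dp":[0,0,0],"dr":[0,0,1],"hand":0},{"dp":[0,0,0],"dr":[0,0,1],"hand":0},{"dp":[0,0,0],"dr":[0,0,1],"hand":0},{"dp":[0,0,0],"dr":[0,0,1],"hand":0}]' 20; python3 -m inch '[{"dp":[0,0,0],"dr":[0,0,1],"hand":0},{"dp":[0,0,0],"dr":[0,0,1],"hand":0},{"dp":[0,0,0],"dr":[0,0,1],"hand":0},{"dp":[0,0,0],"dr":[0,0,1],"hand":0},{"dp":[0,0,0],"dr":[0,0,0.1],"hand":0}]'; python3 -c "
from h import *
s=sensors.read_state();print(s['clock'],s['position'],R.from_rotvec(s['ee_rot']).as_matrix().round(3),s['width'])"
```

```text
clock: 1.57
position: [0.1951, 0.4874, 0.2377]
ee_rot: [1.488, 2.767, 0.0]
ft_force: [0.4, -0.6, -0.2]
width: 0.0634
clock: 1.98
position: [0.1951, 0.4874, 0.2377]
ee_rot: [-2.115, -2.323, -0.0]
ft_force: [0.3, 0.4, 0.3]
width: 0.0298
1.9833 [0.19512153 0.48742524 0.23774807] [[-0.093  0.996  0.   ]
 [ 0.996  0.093  0.   ]
 [ 0.     0.    -1.   ]] 0.029787625508566933
```

```bash
python3 -m inch '[{"dp":[-1,0.3,0],"dr":[0,0,0],"hand":0},{"dp":[-1,0.3,0],"dr":[0,0,0],"hand":0},{"dp":[-1,0.3,0],"dr":[0,0,0],"hand":0},{"dp":[-1,0.3,0],"dr":[0,0,0],"hand":0},{"dp":[-1,0.3,0],"dr":[0,0,0],"hand":0}]'; python3 -m inch '[{"dp":[-0.9,0.3,0],"dr":[0,0,0],"hand":0},{"dp":[-0.9,0.3,0],"dr":[0,0,0],"hand":0},{"dp":[-0.9,0.3,0],"dr":[0,0,0],"hand":0},{"dp":[-0.9,0.3,0],"dr":[0,0,0],"hand":0},{"dp":[-0.9,0.3,0],"dr":[0,0,0],"hand":0}]'
```

```text
clock: 2.4
position: [0.2743, 0.293, 0.2378]
ee_rot: [2.105, 2.332, 0.001]
ft_force: [1.1, 0.3, -0.0]
width: 0.001
clock: 2.82
position: [0.3519, 0.1197, 0.2381]
ee_rot: [2.105, 2.331, 0.001]
ft_force: [1.0, 0.4, 0.7]
width: 0.0001
```

```bash
python3 -m inch '[{"dp":[-0.9,0.5,0],"dr":[0,0,0],"hand":0},{"dp":[-0.9,0.5,0],"dr":[0,0,0],"hand":0},{"dp":[-0.9,0.5,0],"dr":[0,0,0],"hand":0},{"dp":[-0.9,0.5,0],"dr":[0,0,0],"hand":0},{"dp":[0,0,0],"dr":[0,0,0],"hand":0}]'
python3 - <<'E'
from h import *
s=sensors.read_state();print(s['clock'],s['position'],s['joint_positions'].round(2),R.from_rotvec(s['ee_rot']).as_matrix().round(3).tolist(),s['width'])
m=vision.camera_model("wrist");print(m["extrinsics"].round(4).tolist())
for n in("wrist","scene"):
    cv2.imwrite(f"pics/{n}2.png",vision.capture(n)[:,:,::-1])
E
```

```text
clock: 3.23
position: [0.4489, -0.0196, 0.2377]
ee_rot: [2.109, 2.323, 0.0]
ft_force: [-0.4, 1.0, 0.7]
width: 0.0002
3.2333 [ 0.44888527 -0.01957441  0.23771274] [-0.21  0.2   1.72 -0.    1.22 -0.31] [[-0.096, 0.995, 0.003], [0.995, 0.096, -0.002], [-0.003, 0.003, -1.0]] 0.00023532700028157315
[[0.9954, 0.0912, 0.029, 0.4415], [0.0957, -0.9558, -0.278, 0.0543], [0.0024, 0.2795, -0.9601, 0.384], [0.0, 0.0, 0.0, 1.0]]
```

View pics/wrist2.png

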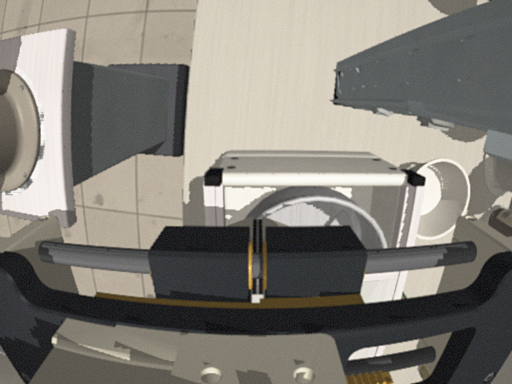

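View pics/scene2.png

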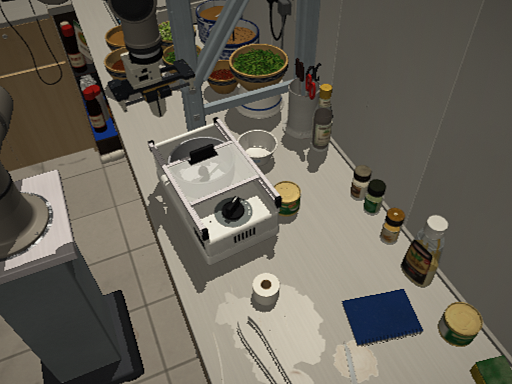

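The wrist view looks from the left end: rail caps at (213,172) and (413,176), post foot near (335,65–105), and the dish behind. I cross-check these with the fisheye model.

```bash
cat >> h.py <<'E'
def wray(px,E=None):
    m=vision.camera_model("wrist");K=m["camera_matrix"];E=m["extrinsics"] if E is None else E
    v=np.array([px[0]-K[0][2],px[1]-K[1][2]]);r=np.linalg.norm(v);t=r/K[0][0]
    d=E[:3,:3]@np.r_[v/r*np.sin(t),np.cos(t)];return E[:3,3],d
def watz(px,z,E=None):
    o,d=wray(px,E);return o+d*(z-o[2])/d[2]
def wproj(P,E=None):
    m=vision.camera_model("wrist");K=m["camera_matrix"];E=m["extrinsics"] if E is None else E
    p=E[:3,:3].T@(np.asarray(P)-E[:3,3]);t=np.arctan2(np.hypot(*p[:2]),p[2]);u=p[:2]/np.hypot(*p[:2])*t*K[0][0]
    return u+[K[0][2],K[1][2]]
E
python3 - <<'E'
from h import *
for p in((213,172),(413,173),(205,180),(425,178)): print(p,watz(p,.147).round(3))
for p in((335,65),(335,105)): print("post",p,[watz(p,z).round(3) for z in(0,.05)])
print(wproj([.596,.003,.147]),wproj([.407,-.015,.147]))
E
```

```text
(213, 172) [ 0.408 -0.001  0.147]
(413, 173) [0.584 0.016 0.147]
(205, 180) [ 0.401 -0.009  0.147]
(425, 178) [0.598 0.013 0.147]
post (335, 65) [array([0.533, 0.12 , 0.   ]), array([0.521, 0.112, 0.05 ])]
post (335, 105) [array([0.539, 0.067, 0.   ]), array([0.526, 0.066, 0.05 ])]
[420.86135906 187.85563887] [211.38692358 187.57314488]
```

```bash
python3 -m inch '[{"dp":[-0.8,0.3,0],"dr":[0,0,0],"hand":0},{"dp":[-0.9,0.3,0],"dr":[0,0,0],"hand":0},{"dp":[-0.9,0.3,0],"dr":[0,0,0],"hand":0},{"dp":[-0.9,0.3,0],"dr":[0,0,0],"hand":0},{"dp":[-0.5,0.15,0],"dr":[0,0,0],"hand":0}]'; python3 -m inch '[{"dp":[0,0,0],"dr":[0,0,0],"hand":0}]'
python3 - <<'E'
from h import *
s=sensors.read_state();print(s['clock'],s['position'],s['joint_positions'].round(2),R.from_rotvec(s['ee_rot']).as_matrix().round(3).tolist(),s['width'])
for n in("wrist","scene","top"):
    cv2.imwrite(f"pics/{n}3.png",vision.capture(n)[:,:,::-1])
E
```

```text
clock: 3.75
position: [0.5155, -0.1698, 0.2377]
ee_rot: [2.107, 2.329, -0.0]
ft_force: [-0.1, 0.7, 0.3]
width: 0.0001
clock: 3.83
position: [0.5155, -0.1704, 0.2373]
ee_rot: [2.109, 2.327, -0.001]
ft_force: [-1.6, 0.3, -0.3]
width: 0.0006
3.8333 [ 0.51553632 -0.17038721  0.23732761] [-0.46  0.37  1.48 -0.    1.29 -0.56] [[-0.098, 0.995, 0.0], [0.995, 0.098, -0.001], [-0.001, 0.0, -1.0]] 0.0006343474935978856
```

View pics/wrist3.png

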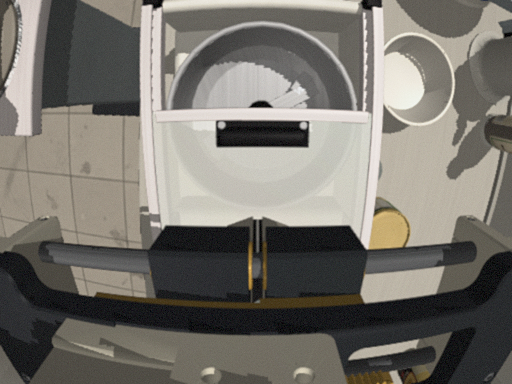

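View pics/scene3.png

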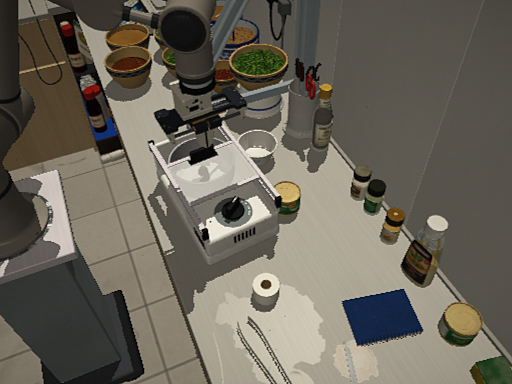

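The wrist view has the rails upright in the picture (yaw agrees). The handle spans (217–308, 120–147), centred on the fingers, with the left guard bar at row 115.

Run:
```python
from h import *
q=(.516,-.1697,.0973)
def loc(p):
    c,s=np.cos(q[2]),np.sin(q[2]);d=p[:2]-np.array(q[:2]);return np.array([c*d[0]+s*d[1],-s*d[0]+c*d[1]]).round(4)
for p in((217,122),(308,122),(217,147),(308,147)): print(p,loc(watz(p,.174)),loc(watz(p,.145)))
for p in((150,118),(372,118),(146,8),(375,8)): print(p,loc(watz(p,.147)))
m=vision.camera_model("wrist");print(m["extrinsics"].round(3).tolist())
s=sensors.read_state();print(s['position'],loc(s['position']))
```

```text
(217, 122) [-0.0301  0.0636] [-0.0341  0.0618]
(308, 122) [0.0343 0.0639] [0.0393 0.0621]
(217, 147) [-0.0305  0.0456] [-0.0345  0.0413]
(308, 147) [0.0349 0.0459] [0.0399 0.0416]
(150, 118) [-0.0904  0.0671]
(372, 118) [0.0937 0.0679]
(146, 8) [-0.0942  0.1623]
(375, 8) [0.0964 0.1636]
[[0.995, 0.096, 0.026, 0.507], [0.099, -0.956, -0.275, -0.093], [-0.001, 0.276, -0.961, 0.384], [0.0, 0.0, 0.0, 1.0]]
[ 0.51410677 -0.16647659  0.23758101] [-0.0016  0.0034]
```

```bash
python3 -m inch '[{"dp":[0,0,0.5],"dr":[0,0,0],"hand":0},{"dp":[0,0,0.5],"dr":[0,0,0],"hand":0},{"dp":[0,0,0.5],"dr":[0,0,0],"hand":0},{"dp":[0,0,0.25],"dr":[0,0,0],"hand":0},{"dp":[0,0,0],"dr":[0,0,0],"hand":0}]'; python3 -m inch '[{"dp":[0.2,0,0],"dr":[0,0,0],"hand":0},{"dp":[0.2,0,0],"dr":[0,0,0],"hand":0},{"dp":[0.2,0,0],"dr":[0,0,0],"hand":0},{"dp":[0.2,0,0],"dr":[0,0,0],"hand":0}]'
```

```text
clock: 4.4
position: [0.5132, -0.1659, 0.1659]
ee_rot: [-2.104, -2.327, 0.002]
ft_force: [1.0, -0.6, 0.4]
width: 0.0008
clock: 4.73
position: [0.5119, -0.1353, 0.1688]
ee_rot: [2.108, 2.327, 0.001]
ft_force: [0.5, 0.2, 1.6]
width: 0.0002
```

```bash
python3 -m inch '[{"dp":[0.2,0,0],"dr":[0,0,0],"hand":0},{"dp":[0.2,0,0],"dr":[0,0,0],"hand":0},{"dp":[0.2,0,0],"dr":[0,0,0],"hand":0},{"dp":[0.2,0,0],"dr":[0,0,0],"hand":0},{"dp":[0.2,0,0],"dr":[0,0,0],"hand":0}]'; python3 -m inch '[{"dp":[0.2,0,0],"dr":[0,0,0],"hand":0}]';python3 - <<'E'
from h import *
s=sensors.read_state();print(s['clock'],s['position'],s['ft_force'])
for n in("wrist","scene"):
    cv2.imwrite(f"pics/{n}4.png",vision.capture(n)[:,:,::-1])
E
```

```text
clock: 5.15
position: [0.5077, -0.0956, 0.1679]
ee_rot: [2.11, 2.327, 0.0]
ft_force: [0.9, -2.7, 1.9]
width: 0.0003
clock: 5.23
position: [0.5068, -0.0876, 0.1677]
ee_rot: [2.11, 2.327, 0.0]
ft_force: [1.1, -1.3, 0.2]
width: -0.0
5.2333 [ 0.50678801 -0.08764391  0.16773764] [ 1.13779443 -1.32833708  0.16761428]
```

View pics/wrist4.png

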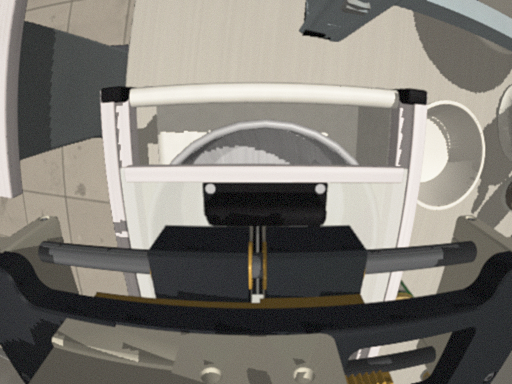

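View pics/scene4.png

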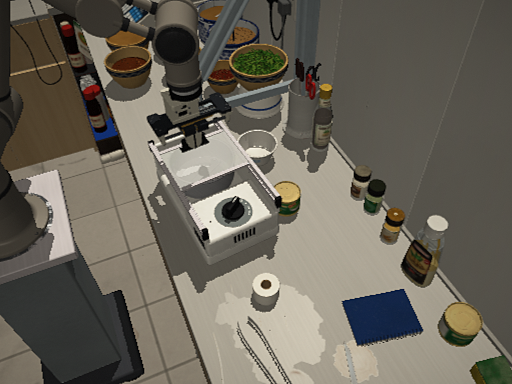

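The guard is sliding with the fingers; its left bar is at row 174 and the end bar at row 97, so there is more to go.

```bash
python3 -m inch '[{"dp":[0.2,0,0],"dr":[0,0,0],"hand":0},{"dp":[0.2,0,0],"dr":[0,0,0],"hand":0},{"dp":[0.2,0,0],"dr":[0,0,0],"hand":0}]'; python3 -m inch '[{"dp":[0.12,0,0],"dr":[0,0,0],"hand":0}]';python3 -m inch '[{"dp":[0.12,0,0],"dr":[0,0,0],"hand":0}]'
```

```text
clock: 5.58
position: [0.5045, -0.0657, 0.1676]
ee_rot: [2.108, 2.326, -0.004]
ft_force: [-0.8, -49.8, -10.6]
width: 0.0002
clock: 5.67
position: [0.5045, -0.0657, 0.1677]
ee_rot: [2.1, 2.322, -0.015]
ft_force: [0.1, -49.3, -10.8]
width: 0.0002
clock: 5.75
position: [0.5045, -0.0655, 0.1678]
ee_rot: [2.096, 2.318, -0.023]
ft_force: [-0.4, -69.8, -13.6]
width: 0.0006
```

```bash
python3 -m inch '[{"dp":[-0.35,0,0],"dr":[0,0,0],"hand":0}]'
python3 - <<'E'
from h import *
s=sensors.read_state();print(s['clock'],s['position'],s['ft_force'])
for n in("wrist","top"):
    cv2.imwrite(f"pics/{n}5.png",vision.capture(n)[:,:,::-1])
E
```

```text
clock: 5.83
position: [0.5047, -0.0713, 0.1676]
ee_rot: [2.107, 2.325, -0.007]
ft_force: [-0.3, 1.6, 0.1]
width: 0.0004
5.8333 [ 0.50474118 -0.07127067  0.16755912] [-0.28615021  1.62985702  0.09149857]
```

View pics/wrist5.png

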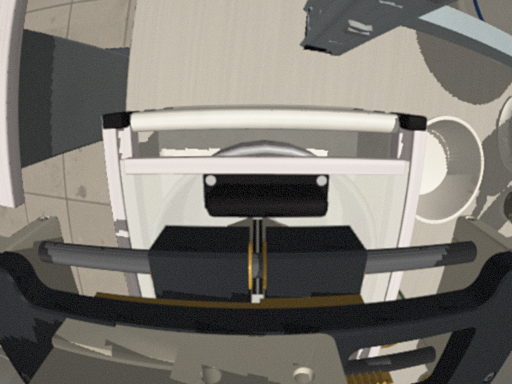

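View pics/top5.png

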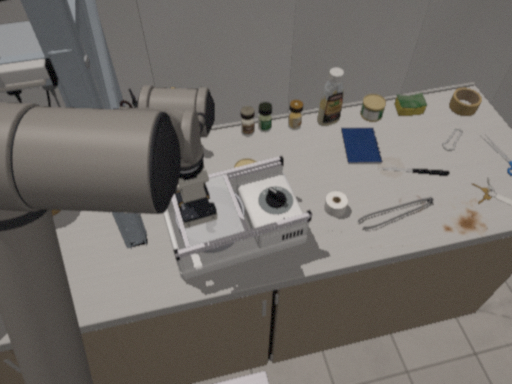

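The left bar is now at row 165, and a strip of bowl rim still shows at rows 142–157. I need to check whether this is the true stop or parallax.

Run:
```python
from h import *
q=(.516,-.1697,.0973)
def loc(p):
    c,s=np.cos(q[2]),np.sin(q[2]);d=p[:2]-np.array(q[:2]);return np.array([c*d[0]+s*d[1],-s*d[0]+c*d[1]]).round(4)
for n,p,z in(("bar far",(262,158),.146),("bar near",(262,173),.146),("bowl rim far",(262,142),.129),("handle top near",(266,216),.174),("handle top far",(266,185),.174),("endbar far",(262,109),.147),("endbar near",(262,131),.147)): print(n,loc(watz(p,z)))
print(loc(sensors.read_state()['position']))
im=cv2.imread("pics/wrist5.png")[90:240,90:440];cv2.imwrite("pics/w5c.png",cv2.resize(im,None,fx=2.2,fy=2.2,interpolation=cv2.INTER_CUBIC))
```

```text
bar far [0.0015 0.1423]
bar near [0.0015 0.1334]
bowl rim far [0.0017 0.1493]
handle top near [0.0031 0.1178]
handle top far [0.003  0.1342]
endbar far [0.0014 0.1704]
endbar near [0.0014 0.158 ]
[-0.0014  0.1003]
```

View pics/w5c.png

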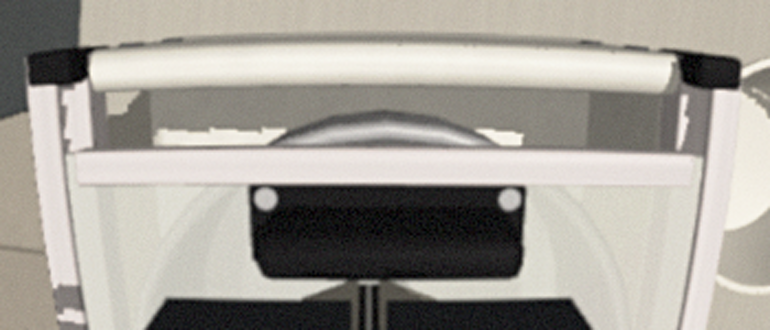

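The stop is rigid: 50–70 N with no further motion. The travel from about 0.046 to 0.116 is 0.07 m, which is consistent with the guard being half open at first. The 150 mm window can't cover all of the 166 mm bowl, so a visible strip of rim is expected. I touch gently once more to confirm the guard didn't rebound.

```bash
python3 -m inch '[{"dp":[0.1,0,0],"dr":[0,0,0],"hand":0}]';python3 -m inch '[{"dp":[0.05,0,0],"dr":[0,0,0],"hand":0}]';python3 -m inch '[{"dp":[0.03,0,0],"dr":[0,0,0],"hand":0}]'
```

```text
clock: 6.02
position: [0.5045, -0.0658, 0.1676]
ee_rot: [2.111, 2.326, -0.002]
ft_force: [0.5, -34.7, -7.3]
width: 0.0002
clock: 6.1
position: [0.5045, -0.0659, 0.1676]
ee_rot: [2.105, 2.325, -0.008]
ft_force: [0.3, -27.7, -6.3]
width: 0.0005
clock: 6.18
position: [0.5045, -0.0659, 0.1676]
ee_rot: [2.103, 2.324, -0.011]
ft_force: [1.3, -29.2, -5.9]
width: 0.0003
```

The guard is at the same rigid stop, so it is shut. Now I back off, lift and go over the dial.

```bash
python3 -m inch '[{"dp":[-0.4,0,0],"dr":[0,0,0],"hand":0},{"dp":[-0.1,0,-0.9],"dr":[0,0,0],"hand":0.3},{"dp":[-0.2,0,-0.9],"dr":[0,0,0],"hand":0.4},{"dp":[-0.9,0,0],"dr":[0,0,0],"hand":0.4},{"dp":[-0.9,0,0],"dr":[0,0,0],"hand":0.4}]';python3 -m inch '[{"dp":[-0.9,0,0],"dr":[0,0,0],"hand":0.4},{"dp":[-0.9,0,0],"dr":[0,0,0],"hand":0.4},{"dp":[-0.9,0,0],"dr":[0,0,0],"hand":0.4},{"dp":[0,0,0],"dr":[0,0,0],"hand":0.4}]'
python3 - <<'E'
from h import *
s=sensors.read_state();print(s['clock'],s['position'],s['joint_positions'].round(2))
for n in("wrist","scene"):
    cv2.imwrite(f"pics/{n}6.png",vision.capture(n)[:,:,::-1])
E
```

```text
clock: 6.6
position: [0.5152, -0.16, 0.2424]
ee_rot: [2.102, 2.329, 0.004]
ft_force: [0.2, -0.3, -0.6]
width: 0.0225
clock: 6.93
position: [0.5248, -0.273, 0.2389]
ee_rot: [2.113, 2.323, -0.002]
ft_force: [-0.6, -0.3, 0.0]
width: 0.0364
6.9333 [ 0.5247597  -0.27298914  0.23891751] [-0.61  0.46  1.33 -0.    1.35 -0.7 ]
```

View pics/wrist6.png

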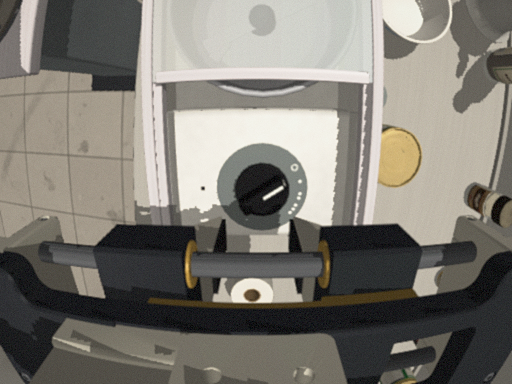

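View pics/scene6.png

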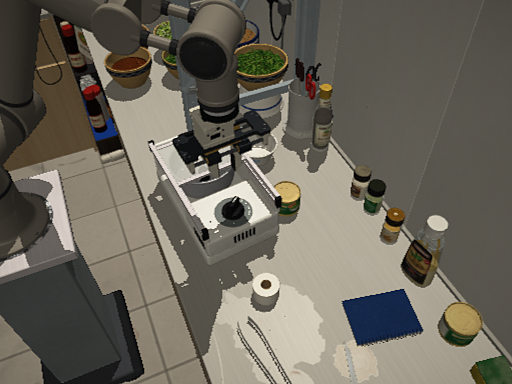

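Wrist view: dial near (262,187), pointer parallel to the ring-mark direction (295,167), so it is at off. I zoom in for the grasp.

Run:
```python
from h import *
q=(.516,-.1697,.0973)
def loc(p):
    c,s=np.cos(q[2]),np.sin(q[2]);d=p[:2]-np.array(q[:2]);return np.array([c*d[0]+s*d[1],-s*d[0]+c*d[1]]).round(4)
im=cv2.imread("pics/wrist6.png")[130:240,190:340];cv2.imwrite("pics/w6c.png",cv2.resize(im,None,fx=5,fy=5,interpolation=cv2.INTER_CUBIC))
finder.trace
r=finder.trace("wrist","dial_grip")
for a in r[:2]:
    ys,xs=np.nonzero(a["pixels"]);print(a["conf"],a["position"],xs.min(),xs.max(),ys.min(),ys.max(),watz(a["position"],.122).round(4),loc(watz(a["position"],.122)))
    o=im.copy();o[a["pixels"][130:240,190:340]]=(0,0,255)
    cv2.imwrite("pics/w6m.png",cv2.resize(o,None,fx=4,fy=4))
c=np.array([.5272,-.2841])
for z in (.1,.11,.122,.134):print(z,wproj(np.r_[c,z]).round(1))
# grey disc extents 217..308, 143..230 on deck z .1
for p in((217,187),(308,187),(262,143),(262,230)):print(watz(p,.1).round(4),loc(watz(p,.1)))
print(sensors.read_state()['position'])
```

```text
0.8 [262.6, 189.7] 235 289 163 215 [ 0.5301 -0.2725  0.122 ] [ 0.004  -0.1037]
0.1 [258.2 194.1]
0.11 [258.3 197.2]
0.122 [258.3 201.2]
0.134 [258.3 205.6]
[ 0.4851 -0.2807  0.1   ] [-0.0415 -0.1075]
[ 0.5765 -0.2717  0.1   ] [ 0.0503 -0.1074]
[ 0.5257 -0.2322  0.1   ] [ 0.0036 -0.0632]
[ 0.5351 -0.3232  0.1   ] [ 0.0041 -0.1546]
[ 0.52455695 -0.26726735  0.23919754]
```

View pics/w6c.png

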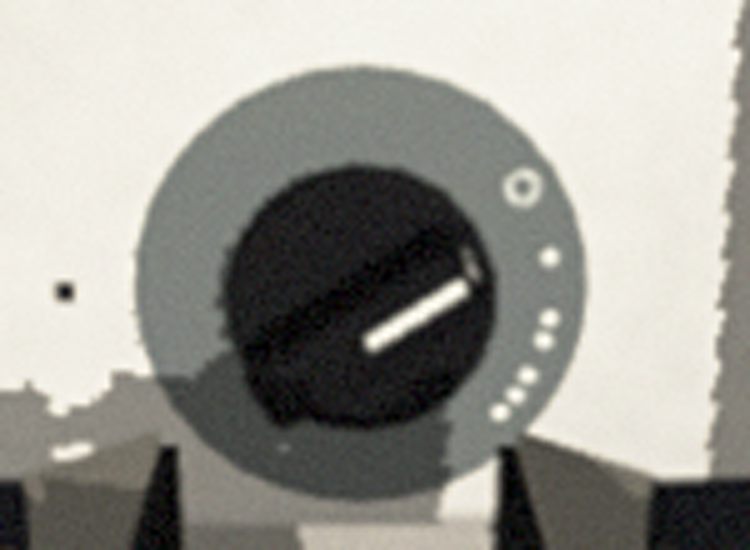

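View pics/w6m.png

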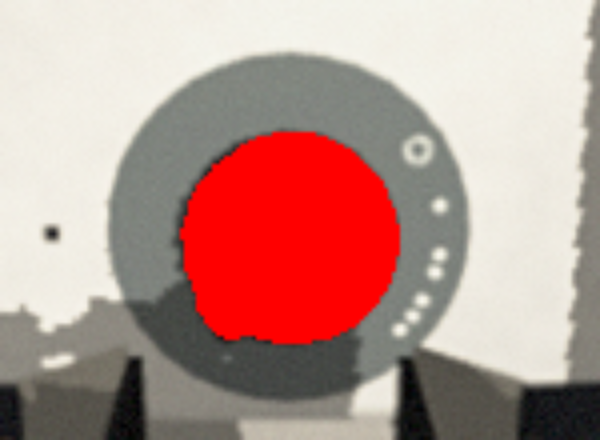

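```bash
python3 -m inch '[{"dp":[0,0,0],"dr":[0,0,0],"hand":0.4},{"dp":[0,0,0],"dr":[0,0,0],"hand":0.4}]'
cat >> h.py <<'E'
def disc(E,im,zc=.1):
    # grey dial disc on deck: pixels grey, fit ellipse/back-project contour to z
    g=im.astype(int);mx=g.max(2);mn=g.min(2)
    return mx,mn
E
python3 - <<'E'
from h import *
s=sensors.read_state();E=vision.camera_model("wrist")["extrinsics"].copy()
im=vision.capture("wrist");s2=sensors.read_state();E2=vision.camera_model("wrist")["extrinsics"]
print(s['position'],s2['position'],E[:3,3],E2[:3,3])
cv2.imwrite("pics/wrist7.png",im[:,:,::-1])
c=im[130:250,190:340,::-1];cv2.imwrite("pics/w7c.png",cv2.resize(c,None,fx=5,fy=5,interpolation=cv2.INTER_CUBIC))
r=finder.trace("wrist","dial_grip")
for a in r[:1]:
    ys,xs=np.nonzero(a["pixels"]);print(a["conf"],a["position"],xs.min(),xs.max(),ys.min(),ys.max())
E
```

```text
clock: 7.25
position: [0.5248, -0.2669, 0.2399]
ee_rot: [-2.107, -2.329, -0.001]
ft_force: [-0.4, -0.3, -0.5]
width: 0.0366
[ 0.52476192 -0.26689082  0.23990822] [ 0.52478411 -0.26710404  0.23998703] [ 0.51751466 -0.19342969  0.38643698] [ 0.51751229 -0.19361928  0.38649735]
0.75 [260.3, 194.2] 235 288 169 221
```

View pics/w7c.png

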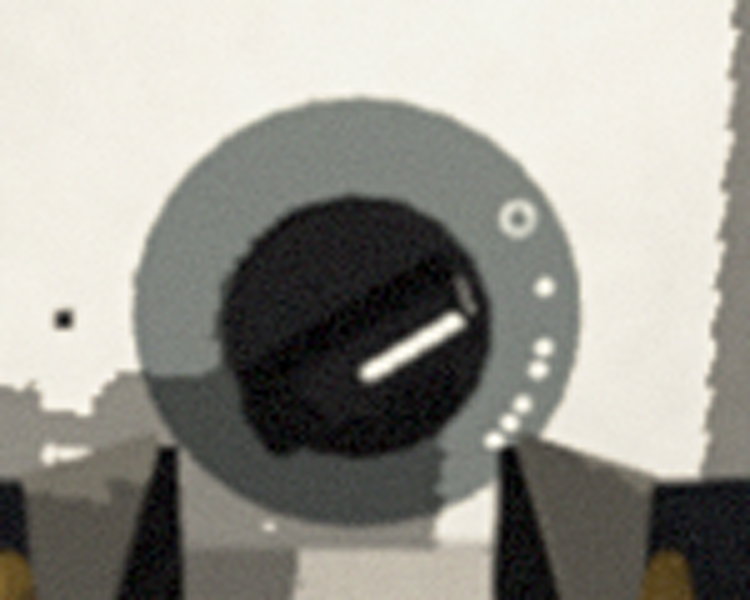

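Run:
```python
from h import *
q=(.516,-.1697,.0973)
def loc(p):
    c,s=np.cos(q[2]),np.sin(q[2]);d=p[:2]-np.array(q[:2]);return np.array([c*d[0]+s*d[1],-s*d[0]+c*d[1]]).round(4)
def cr(x,y): return np.array([x,y])/5+[190,130]
P={}
for n,p,z in(("discL",(135,312),.1),("discR",(580,312),.1),("discT",(357,98),.1),("discB",(357,525),.1),("skL",(220,325),.11),("skR",(490,325),.11),("skT",(355,195),.11),("skB",(355,455),.11),("ptr0",(365,375),.134),("ptr1",(462,320),.134),("tiptop",(475,312),.134),("ring",(518,218),.1),("d1",(545,287),.1),("d2",(540.5,358.5),.1),("d3",(510,423),.1)):
    P[n]=watz(cr(*p),z);print(n,P[n].round(4),loc(P[n]))
dc=(P["discL"]+P["discR"]+P["discT"]+P["discB"])/4;sc=(P["skL"]+P["skR"]+P["skT"]+P["skB"])/4
print(dc,sc)
v=P["ptr1"]-P["ptr0"];print("ptr ang",np.arctan2(v[1],v[0]))
for k in("ring","d1","d2","d3"):
    v=P[k]-dc;print(k,np.arctan2(v[1],v[0]),np.hypot(v[0],v[1]))
```

```text
discL [ 0.4858 -0.287   0.1   ] [-0.0415 -0.1138]
discR [ 0.5759 -0.2781  0.1   ] [ 0.0491 -0.1137]
discT [ 0.5262 -0.2391  0.1   ] [ 0.0034 -0.0701]
discB [ 0.5356 -0.3298  0.1   ] [ 0.0039 -0.1612]
skL [ 0.5038 -0.2848  0.11  ] [-0.0233 -0.1133]
skR [ 0.5564 -0.2795  0.11  ] [ 0.0296 -0.1132]
skT [ 0.5274 -0.2562  0.11  ] [ 0.0029 -0.0872]
skB [ 0.5329 -0.3095  0.11  ] [ 0.0032 -0.1408]
ptr0 [ 0.5317 -0.2837  0.134 ] [ 0.0046 -0.115 ]
ptr1 [ 0.5479 -0.2717  0.134 ] [ 0.0219 -0.1046]
tiptop [ 0.55   -0.2699  0.134 ] [ 0.0241 -0.1031]
ring [ 0.5606 -0.2599  0.1   ] [ 0.0356 -0.0941]
d1 [ 0.568  -0.2735  0.1   ] [ 0.0416 -0.1084]
d2 [ 0.5692 -0.2888  0.1   ] [ 0.0414 -0.1237]
d3 [ 0.5648 -0.3035  0.1   ] [ 0.0356 -0.1379]
[ 0.53085611 -0.28351788  0.1       ] [ 0.53012531 -0.28251087  0.11      ]
ptr ang 0.6407946828902455
ring 0.6719401638395291 0.03798359837417809
d1 0.26247279316845246 0.03841903494647633
d2 -0.13699674666341985 0.03868471711394463
d3 -0.5315184472200926 0.03941022020696226
```

The dial centre is at about (0.5305, −0.284) and the bar at 0.65 rad, so the jaw should be at −0.92 rad. I rotate clockwise by 8.5 units, shift, then check.

```bash
python3 -m inch '[{"dp":[0,0,0],"dr":[0,0,1],"hand":0.4},{"dp":[0,0,0],"dr":[0,0,1],"hand":0.4},{"dp":[0,0,0],"dr":[0,0,1],"hand":0.4},{"dp":[0,0,0],"dr":[0,0,1],"hand":0.4},{"dp":[0,0,0],"dr":[0,0,1],"hand":0.4}]'; python3 -m inch '[{"dp":[0,0,0],"dr":[0,0,1],"hand":0.4},{"dp":[0,0,0],"dr":[0,0,1],"hand":0.4},{"dp":[0,0,0],"dr":[0,0,1],"hand":0.4},{"dp":[0,0,0],"dr":[0,0,0.5],"hand":0.4},{"dp":[-0.14,0.42,0],"dr":[0,0,0],"hand":0.4}]'; python3 -m inch '[{"dp":[0,0,0.5],"dr":[0,0,0],"hand":0.4},{"dp":[0,0,0.5],"dr":[0,0,0],"hand":0.4},{"dp":[0,0,0.5],"dr":[0,0,0],"hand":0.4},{"dp":[0,0,0.3],"dr":[0,0,0],"hand":0.4},{"dp":[0,0,0],"dr":[0,0,0],"hand":0.4}]'
python3 - <<'E'
from h import *
im0=vision.capture("scene")
s=sensors.read_state();E=vision.camera_model("wrist")["extrinsics"].copy()
im=vision.capture("wrist");Rm=R.from_rotvec(s['ee_rot']).as_matrix()
print(s['clock'],s['position'],np.arctan2(Rm[1,1],Rm[0,1]),s['joint_positions'].round(2),Rm[:,2].round(3))
cv2.imwrite("pics/wrist8.png",im[:,:,::-1]);cv2.imwrite("pics/scene8.png",cv2.resize(im0[110:270,120:340,::-1],None,fx=3.3,fy=3.3,interpolation=cv2.INTER_CUBIC))
E
```

```text
clock: 7.77
position: [0.5247, -0.2679, 0.2399]
ee_rot: [2.708, 1.593, 0.0]
ft_force: [-0.1, -0.4, -0.3]
width: 0.0369
clock: 8.18
position: [0.5301, -0.2827, 0.2404]
ee_rot: [-2.977, -1.0, -0.001]
ft_force: [0.9, -0.3, 0.0]
width: 0.0368
clock: 8.6
position: [0.529, -0.2839, 0.1649]
ee_rot: [-2.973, -1.001, 0.005]
ft_force: [0.1, 0.0, -0.6]
width: 0.0367
8.65 [ 0.52976543 -0.28448593  0.16672073] -0.9213162226392899 [-0.62  0.54  1.4   0.    1.2   0.3 ] [-0.002  0.002 -1.   ]
```

View pics/wrist8.png

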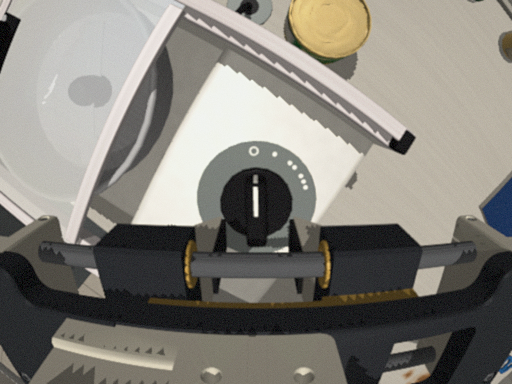

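View pics/scene8.png

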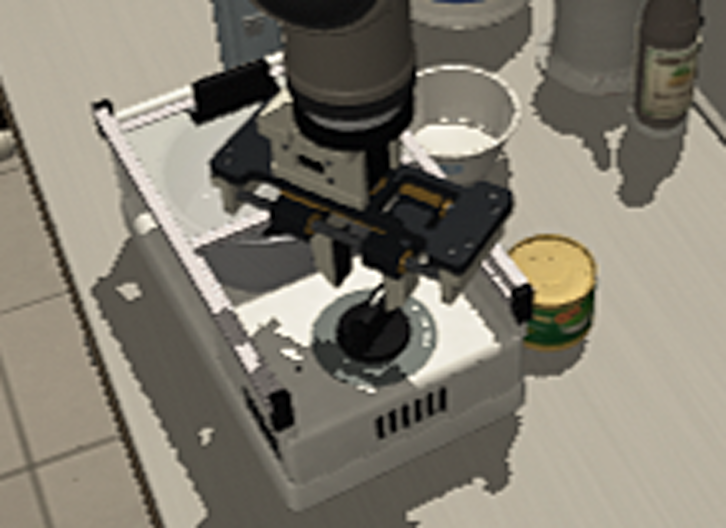

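The bar is upright and centred between the fingers (column 256). I descend and grip.

```bash
python3 -m inch '[{"dp":[0,0,0.4],"dr":[0,0,0],"hand":0.4},{"dp":[0,0,0.4],"dr":[0,0,0],"hand":0.4},{"dp":[0,0,0.2],"dr":[0,0,0],"hand":0.4},{"dp":[0,0,0],"dr":[0,0,0],"hand":0.4}]'; python3 -m inch '[{"dp":[0,0,0],"dr":[0,0,0],"hand":0},{"dp":[0,0,0],"dr":[0,0,0],"hand":0},{"dp":[0,0,0],"dr":[0,0,0],"hand":0},{"dp":[0,0,0],"dr":[0,0,0],"hand":0},{"dp":[0,0,0],"dr":[0,0,0],"hand":0}]' 45
python3 - <<'E'
from h import *
s=sensors.read_state();Rm=R.from_rotvec(s['ee_rot']).as_matrix()
print(s['clock'],s['position'],np.arctan2(Rm[1,1],Rm[0,1]),s['joint_positions'].round(2),Rm[:,2].round(3),s['ft_force'],s['ft_torque'])
im=vision.capture("wrist")
cv2.imwrite("pics/wrist9.png",im[:,:,::-1])
E
```

```text
clock: 9.03
position: [0.5299, -0.285, 0.127]
ee_rot: [-2.976, -1.001, 0.001]
ft_force: [-0.1, 0.8, -0.1]
width: 0.0367
clock: 9.45
position: [0.5293, -0.2838, 0.1286]
ee_rot: [-2.974, -1.001, 0.002]
ft_force: [-6.4, 6.6, 8.5]
width: 0.0137
9.45 [ 0.52927863 -0.2837672   0.12860819] -0.9216480808106156 [-0.62  0.58  1.45  0.    1.11  0.3 ] [-0.002  0.003 -1.   ] [-6.3862897   6.5966281   8.53437054] [1.10997125 1.03597517 0.04496432]
```

View pics/wrist9.png

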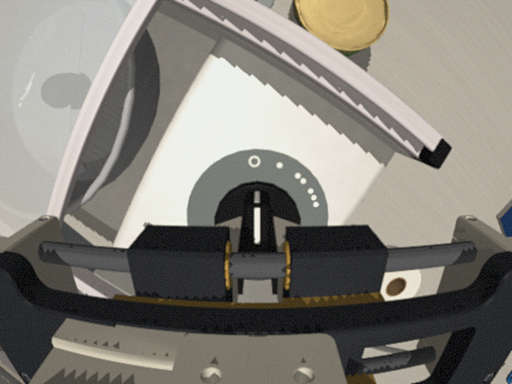

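Gripped at 13.7 mm width. It sits slightly high, so I reseat 3–4 mm lower with a firmer grip.

```bash
python3 -m inch '[{"dp":[0,0,0],"dr":[0,0,0],"hand":0.35},{"dp":[0,0,0],"dr":[0,0,0],"hand":0.35},{"dp":[0,0,0.1],"dr":[0,0,0],"hand":0.35},{"dp":[0,0,0],"dr":[0,0,0],"hand":0.35}]'; python3 -m inch '[{"dp":[0,0,0],"dr":[0,0,0],"hand":0},{"dp":[0,0,0],"dr":[0,0,0],"hand":0},{"dp":[0,0,0],"dr":[0,0,0],"hand":0},{"dp":[0,0,0],"dr":[0,0,0],"hand":0},{"dp":[0,0,0],"dr":[0,0,0],"hand":0}]' 50
```

```text
clock: 9.83
position: [0.5302, -0.2856, 0.1232]
ee_rot: [-2.978, -1.001, 0.0]
ft_force: [-0.6, 0.5, -0.5]
width: 0.0315
clock: 10.25
position: [0.5291, -0.2839, 0.1235]
ee_rot: [-2.974, -1.0, 0.003]
ft_force: [-4.7, 6.1, 3.0]
width: 0.0135
```

```bash
python3 -m inch '[{"dp":[0,-0.05,0],"dr":[0,0,0.4],"hand":0},{"dp":[0,0,0],"dr":[0,0,0.6],"hand":0},{"dp":[0,0,0],"dr":[0,0,0.6],"hand":0},{"dp":[0,0,0],"dr":[0,0,0.7],"hand":0},{"dp":[0,0,0],"dr":[0,0,0.7],"hand":0}]'; python3 -m inch '[{"dp":[0,0,0],"dr":[0,0,0.7],"hand":0},{"dp":[0,0,0],"dr":[0,0,0.7],"hand":0},{"dp":[0,0,0],"dr":[0,0,0.7],"hand":0},{"dp":[0,0,0],"dr":[0,0,0.7],"hand":0},{"dp":[0,0,0],"dr":[0,0,0.7],"hand":0}]'
python3 - <<'E'
from h import *
s=sensors.read_state();Rm=R.from_rotvec(s['ee_rot']).as_matrix()
print(s['clock'],s['position'],np.arctan2(Rm[1,1],Rm[0,1]),s['joint_positions'].round(2),Rm[:,2].round(3),s['ft_force'],s['ft_torque'])
im=vision.capture("wrist")
cv2.imwrite("pics/wrist10.png",im[:,:,::-1])
E
```

```text
clock: 10.67
position: [0.5288, -0.2833, 0.1236]
ee_rot: [-3.108, -0.445, 0.001]
ft_force: [-1.4, 2.1, 1.6]
width: 0.0137
clock: 11.08
position: [0.5287, -0.2826, 0.1236]
ee_rot: [-3.132, 0.212, 0.002]
ft_force: [-0.8, 5.1, 2.3]
width: 0.014
11.0833 [ 0.52869633 -0.28264171  0.12358231] -1.7058778076815775 [-0.62  0.58  1.46  0.    1.1   1.09] [-0.001  0.002 -1.   ] [-0.83101506  5.07136862  2.25409615] [0.78146729 0.34785612 0.12026512]
```

View pics/wrist10.png

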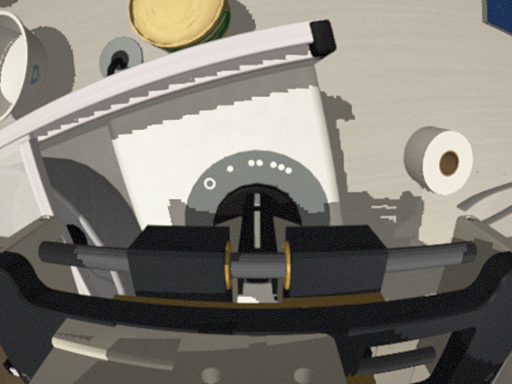

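Pointer now on the two dots (255,162), i.e. second click. I turn on to the third.

```bash
python3 -m inch '[{"dp":[0,0,0],"dr":[0,0,0.7],"hand":0},{"dp":[0,0,0],"dr":[0,0,0.7],"hand":0},{"dp":[0,0,0],"dr":[0,0,0.7],"hand":0},{"dp":[0,0,0],"dr":[0,0,0.7],"hand":0},{"dp":[0,0,0],"dr":[0,0,0.6],"hand":0}]'; python3 -m inch '[{"dp":[0,0,0],"dr":[0,0,0],"hand":0},{"dp":[0,0,0],"dr":[0,0,0],"hand":0}]'
python3 - <<'E'
from h import *
s=sensors.read_state();Rm=R.from_rotvec(s['ee_rot']).as_matrix()
print(s['clock'],s['position'],np.arctan2(Rm[1,1],Rm[0,1])+np.pi/2,s['joint_positions'].round(2),Rm[:,2].round(3),s['ft_force'],s['ft_torque'],s['width'])
im=vision.capture("wrist")
cv2.imwrite("pics/wrist11.png",cv2.resize(im[120:250,160:360,::-1],None,fx=4,fy=4,interpolation=cv2.INTER_CUBIC))
cv2.imwrite("pics/scene11.png",vision.capture("scene")[:,:,::-1])
E
```

```text
clock: 11.55
position: [0.5289, -0.2821, 0.1236]
ee_rot: [-3.025, 0.838, 0.003]
ft_force: [0.2, 7.8, 2.5]
width: 0.0132
clock: 11.72
position: [0.5289, -0.2821, 0.1236]
ee_rot: [-3.026, 0.832, 0.003]
ft_force: [-0.1, 7.5, 2.7]
width: 0.0135
11.7167 [ 0.52887997 -0.28205539  0.12355589] -0.5368208754142767 [-0.62  0.58  1.46  0.    1.1   1.49] [-0.001  0.003 -1.   ] [-0.07272191  7.48471145  2.73025353] [1.25552159 0.14595117 0.12714064] 0.013543949592391122
```

View pics/wrist11.png

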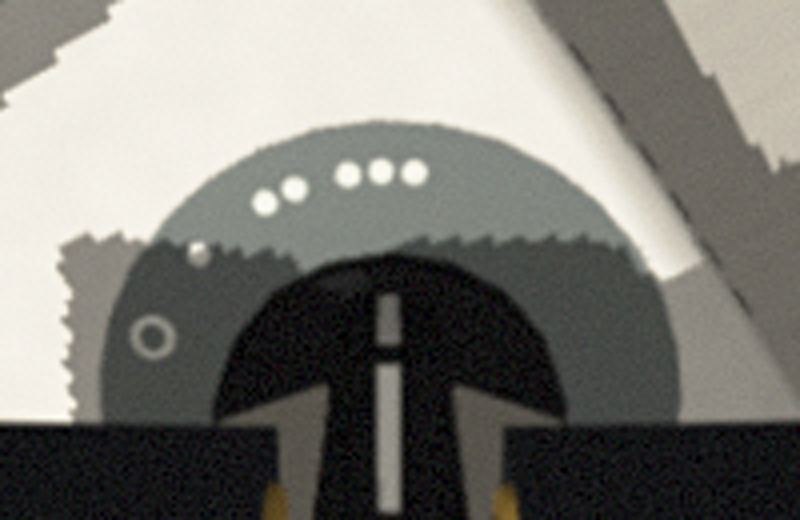

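View pics/scene11.png

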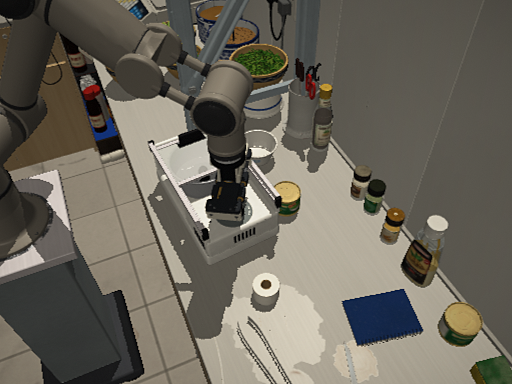

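Pointer (388) is just past the middle of the three dots (380). The moment about z is 0.127 N m, the stated holding torque. The guard is still shut and the bystanders look unmoved. Last I check that it holds steady and that the bystanders haven't shifted.

```bash
python3 -m inch '[{"dp":[0,0,0],"dr":[0,0,0],"hand":0},{"dp":[0,0,0],"dr":[0,0,0],"hand":0},{"dp":[0,0,0],"dr":[0,0,0],"hand":0},{"dp":[0,0,0],"dr":[0,0,0],"hand":0},{"dp":[0,0,0],"dr":[0,0,0],"hand":0}]'
python3 - <<'E'
from h import *
s=sensors.read_state();Rm=R.from_rotvec(s['ee_rot']).as_matrix()
print(s['clock'],np.arctan2(Rm[1,1],Rm[0,1])+np.pi/2,s['ft_torque'],s['width'])
vision.capture("scene")
for t in("roll_mid","tin_mid","dish_mid"):
    r=finder.trace("scene",t)
    if r: print(t,r[0]["conf"],r[0]["position"])
im=vision.capture("top");cv2.imwrite("pics/top12.png",cv2.resize(im[130:280,120:360,::-1],None,fx=3.3,fy=3.3))
E
```

```text
clock: 12.23
position: [0.5289, -0.282, 0.1236]
ee_rot: [-3.027, 0.832, 0.003]
ft_force: [-0.3, 7.5, 2.6]
width: 0.0134
12.2333 -0.5363943722739495 [1.21796642 0.24798066 0.22230146] 0.013382051607375569
roll_mid 0.87 [264.9, 290.1]
tin_mid 0.86 [290.4, 198.7]
dish_mid 0.79 [262.5, 146.3]
```

View pics/top12.png

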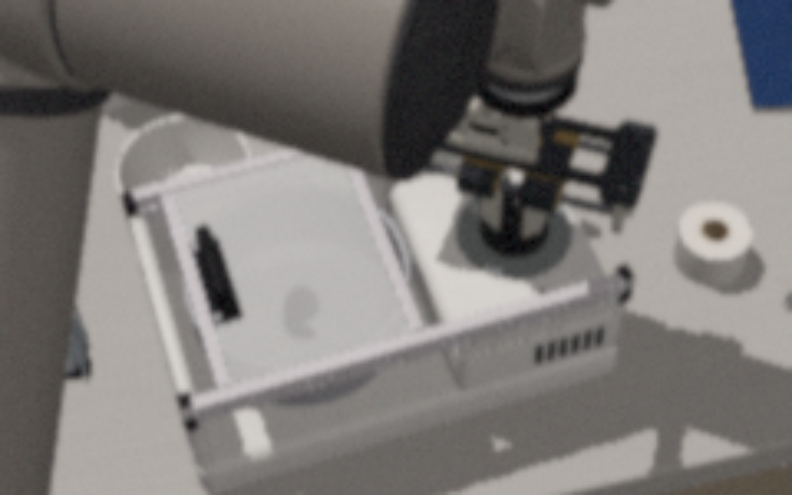

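The top view shows the guard centred over the bowl with its handle at (218,272), and the roll and dish where they were. Everything is steady, so I hand in.

```bash
python3 -c "
from cell import manip
print(manip.sign_off())"
```

```text
the job is handed in; nothing more can be done
None
```

I slid the guard shut with the closed fingers, then gripped the dial bar and turned it from off, past the first and second clicks, to the third position. I handed the job in at about 12 s with the gripper still holding the dial at about 50 N.

**Guard:** it met a rigid stop after about 70 mm of travel, and a second, gentler push met the stop at the same place. The top view shows it centred over the bowl. A thin strip of bowl rim shows at each end, because the window (150 mm) is shorter than the bowl (166 mm).

**Dial:** the pointer sits just past the middle of the three dots, which I put at 1.21–1.23 rad. That angle is uncertain by about 0.03 rad, because the dial marks and the rails gave slightly different machine yaws (0.067 against 0.097). It held steady for over half a second. The moment about the vertical read 0.13 N m, and later 0.22 N m, which is noisy but higher than I expected.

**Force at the stop:** my first push against the guard stop peaked at about 70 N at the wrist. That is below the 120 N wrist limit and was on the fingers only, but it was harder than it needed to be.

**Bystanders:** the roll, tin and dish were found within about 3 pixels of where they were at the start.

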